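Sort test-jig spring plungers into stiff and weak trays

ROBOT

A 6-joint arm with a two-finger parallel gripper is mounted at the origin on a cart in front of the work surface, level with it; the furniture and walls round the work are solid. World frame = base frame: x ahead of the robot, y to its left, z up, the work surface at z = 0. Lengths are in m, angles in rad, forces in N, time in s.
With the tool pointing down it reaches from about 0.225 to 0.875 m from the base axis. Payload 3.4 kg.
Tool frame: the origin (TCP) lies at the very end of the fingers, on their centre line; the grasp point (between the pads) lies 19 mm behind it; z points along the fingers, y is the direction in which the jaws open and shut (so a half turn about z gives the same grasp; the last joint's range is limited). The gripper opens to 85 mm and grips with 20 to 120 N. Pads are 22 mm wide; open, the fingers measure 114 mm over their backs; the gripper's body (76 mm by 85 mm) begins 54 mm behind the grasp point. The pads swing forward as they close: fully open they stand 13 mm farther back than shut.
Start: joints at [1.17, 0.276, 1.505, -0, 1.361, -0.121], TCP at [0.159, 0.553, 0.199] pointing down, gripper open.
Joint ranges: [-2.89, 2.89], [-0.75, 2.08], [0.22, 2.7], [-1.18, 4.32], [0.11, 2.71], [-2.7, 2.7]. Speed limits (rad/s): [2.57, 2.57, 3.14, 3.14, 3.14, 3.14].

INTERFACE

Orientations are given as a unit quaternion [w, x, y, z].
In Python, from rig import manip gives the robot as it stands. The module is installed in compiled form; this text tells all that it offers.
- The arm moves only by the tool carry_out, never from a script. Its argument "moves" is one flat list of numbers, 5 for each row, row after row: the opening in per cent of the stroke, from 0 (shut) to 100 (fully open), then the shift along the world's x, y, z in cm, then the turn about the world's z in rad. A call has exactly 10 rows; each row shifts and turns the commanded pose from where the row before left it; what a row does not reach is not made up. A row lasts 1/10 s, in which the tool goes at most 50 mm and 8.59 degrees, less where a joint would pass 70% of its speed; a pose out of reach is approached as far as the arm can. A call is refused whole if a number of a shift passes 5 or a number of a turn 0.15, either way. A call with a gripper value outside its range is refused whole. The fingers move at their own pace and stop on an object; "squeeze" is the grip in N (left out, the last holds). Time passes only in rows, so rows that do not move let the fingers close, or fill a call up. It gives the time, the measured TCP pose, the force and the opening at its end, in the units of the state.
- manip.get_state(): the state, without advancing time (a new reading comes with each control period).
- manip.get_image(name): name is "scene" or "top"; returns the picture (384x512x3 uint8, red, green, blue); there is no depth.
- manip.camera_info(name): a dict with "fov_y" (degrees; the focal length in pixels is half the picture's height over the tangent of half this angle, whatever the lens; pixels are square), "cx", "cy" (the principal point, pixels), "rvec" (rotation vector, rad) and "tvec" (3), from world to camera coordinates, as OpenCV has them. Camera axes: x right, y down, z forward; pixel columns grow to the right and rows downward; lengths in m; the calibration is good to about 2 mm. A picture is of the moment at which its call begins. camera_info takes no time and is no camera call.
- manip.sign_off(): hands the job in, once; it reports no verdict.
The state is a dict: "clock": time; "qpos": joint angles; "qd": joint speeds; "effort": joint torques, N m; "position": TCP position; "ee_rot": TCP orientation; "contact_force": force on the tool from outside, world axes, zero at the start; "moment": the same for the moment, N m; "width": finger opening in m.
Only numpy, scipy, OpenCV 4.12 (cv2) and the standard library are available. Lean on these libraries where they do the work, as an engineer would, in place of code of your own. Each camera call takes 0.05 s, during which the arm holds its last target. There are 200 camera calls.

TASK

Three spring plunger units that look alike stand on the bench; push their black plungers in to feel which springs are stiff and which are weak. Then stand every stiff unit in the red tray and every weak one in the blue tray, each upright and flat on the tray's floor with its pad up, and leave the other things on the bench where they are.

Things in the scene. Friction and masses are not known exactly. Their poses are not given: they have to be found in the camera images.
- unit_1: Spring plunger unit, loose, about 0.25 kg, one of three that look alike: aluminium foot plate 120 x 34 x 8 mm (long along x), on it a grey grip block with a yellow band (x -56 to +14 mm, full 34 mm width in y, top at z 45 mm) and, towards +x, a round aluminium guide (32 mm across, centred at x +35 mm, top at z 40 mm) carrying a black plunger pad. Origin at the centre of its underside, z up. Its spring is stiff or weak; only pushing tells.
- unit_1_pad (a point): Centre of the top face of the unit's black plunger pad (30 mm across), 66 mm above the unit's underside when out; moves down with the plunger.
- unit_1_grip (a point): Middle of the grey grip block, at x -21, y 0, z +28 mm in the unit's frame; x along the unit, grip across y (34 mm wide).
- unit_1_plunger (a joint): How far the plunger is pushed in, m: 0 out, 0.012 fully in; springs back. A weak spring gives at once and is fully in at about 2 N; a stiff one starts to give at about 2 N, is 3 to 4 mm in at 6 N and fully in at about 16 N. Left alone, a weak plunger sinks 0.1 mm under its own weight and a stiff one not at all, which is finer than the readings: push to tell.
- unit_2: Spring plunger unit, loose, about 0.25 kg, one of three that look alike: aluminium foot plate 120 x 34 x 8 mm (long along x), on it a grey grip block with a yellow band (x -56 to +14 mm, full 34 mm width in y, top at z 45 mm) and, towards +x, a round aluminium guide (32 mm across, centred at x +35 mm, top at z 40 mm) carrying a black plunger pad. Origin at the centre of its underside, z up. Its spring is stiff or weak; only pushing tells.
- unit_2_pad (a point): Centre of the top face of the unit's black plunger pad (30 mm across), 66 mm above the unit's underside when out; moves down with the plunger.
- unit_2_grip (a point): Middle of the grey grip block, at x -21, y 0, z +28 mm in the unit's frame; x along the unit, grip across y (34 mm wide).
- unit_2_plunger (a joint): How far the plunger is pushed in, m: 0 out, 0.012 fully in; springs back. A weak spring gives at once and is fully in at about 2 N; a stiff one starts to give at about 2 N, is 3 to 4 mm in at 6 N and fully in at about 16 N. Left alone, a weak plunger sinks 0.1 mm under its own weight and a stiff one not at all, which is finer than the readings: push to tell.
- unit_3: Spring plunger unit, loose, about 0.25 kg, one of three that look alike: aluminium foot plate 120 x 34 x 8 mm (long along x), on it a grey grip block with a yellow band (x -56 to +14 mm, full 34 mm width in y, top at z 45 mm) and, towards +x, a round aluminium guide (32 mm across, centred at x +35 mm, top at z 40 mm) carrying a black plunger pad. Origin at the centre of its underside, z up. Its spring is stiff or weak; only pushing tells.
- unit_3_pad (a point): Centre of the top face of the unit's black plunger pad (30 mm across), 66 mm above the unit's underside when out; moves down with the plunger.
- unit_3_grip (a point): Middle of the grey grip block, at x -21, y 0, z +28 mm in the unit's frame; x along the unit, grip across y (34 mm wide).
- unit_3_plunger (a joint): How far the plunger is pushed in, m: 0 out, 0.012 fully in; springs back. A weak spring gives at once and is fully in at about 2 N; a stiff one starts to give at about 2 N, is 3 to 4 mm in at 6 N and fully in at about 16 N. Left alone, a weak plunger sinks 0.1 mm under its own weight and a stiff one not at all, which is finer than the readings: push to tell.
- stiff_tray: Shallow open red tray for the stiff units, fixed to the bench: outside 170 (x) x 150 (y) mm, inside 160 x 140 mm, walls 5 mm, rim 40 mm high, inner floor 5 mm above the bench. Origin at the centre of its underside. A small white card on its -x side. Two units fit side by side, each along the tray's y, with their middles 70 mm apart along its x.
- weak_tray: Shallow open blue tray for the weak units, fixed to the bench: outside 170 (x) x 150 (y) mm, inside 160 x 140 mm, walls 5 mm, rim 40 mm high, inner floor 5 mm above the bench. Origin at the centre of its underside. A small white card on its -x side. Two units fit side by side, each along the tray's y, with their middles 70 mm apart along its x.
- glue_bottle: white dropper bottle, 44 mm across, 134 mm tall, upright; origin at the centre of its underside. Bystander.
- strobe: red and white strobe sounder, 89 x 142 x 56 mm; origin at the centre of its underside. Bystander.
- tape: roll of masking tape lying flat, 96 mm across, 22 mm high; origin at the centre of its underside. Bystander.
- multimeter: multimeter, 146 x 68 x 41 mm (long along its x); origin at the centre of its underside. Bystander.
- red_marker: red and white marker pen, 12 x 136 x 14 mm (long along its y); origin under its middle. Bystander.
- yellow_driver: yellow screwdriver, 24 x 169 x 22 mm (long along its y); origin under its middle. Bystander.
- pliers: red-handled cutters, 64 x 130 x 12 mm; origin under the middle. Bystander.

How it is judged:
By the outcome, as a careful person would: the job done as asked, in the order asked, and still so for the second after the job is handed in, with the robot touching nothing.
It also fails if it takes over 72 s, if anything falls off the work surface, if the arm or the gripper's body presses on something with over 40 N, if the wrist force passes 120 N, or if a joint passes its speed limit or range.

## Working session

There is one attempt and no reset: what is moved stays moved. The work goes in short steps, Python scripts to look and compute and a tool call to move; the robot and the scene stay as the last step left them, time stands still between calls to the robot, and variables do not carry over. Pictures are saved under pics/ and viewed, about 8 in all and at most 12, crops included, and the job is handed in when it is done.

Besides the shell and the picture viewer there is one more tool, called after "Emit:" as name(argument=value, ...), one argument or row to a line, values as JSON. carry_out: Moves the arm, as the interface text tells. Its arguments: {"type":"object","properties":{"moves":{"type":"array","items":{"type":"number"}},"squeeze":{"type":"number"}},"required":["moves"]}

```bash
mkdir -p pics; ls
cat > h.py <<'E'
from rig import manip
import numpy as np, cv2
def cam(n):
    c=manip.camera_info(n); f=192/np.tan(np.radians(c["fov_y"])/2)
    K=np.array([[f,0,c["cx"]],[0,f,c["cy"]],[0,0,1.]])
    return K,np.array(c["rvec"],float),np.array(c["tvec"],float)
def px2w(n,uv,z):
    K,r,t=cam(n);R=cv2.Rodrigues(r)[0]
    C=-R.T@t; out=[]
    for p in np.atleast_2d(uv):
        d=R.T@np.linalg.inv(K)@[p[0],p[1],1]
        out.append(C+d*(z-C[2])/d[2])
    return np.round(np.array(out),4)
def w2px(n,P):
    K,r,t=cam(n); return cv2.projectPoints(np.atleast_2d(np.array(P,float)),r,t,K,None)[0][:,0]
def snap(n,name,crop=None,s=1):
    im=manip.get_image(n)[:,:,::-1]; 
    if crop: x0,y0,x1,y1=crop; im=im[y0:y1,x0:x1]
    cv2.imwrite(f"pics/{name}.png",cv2.resize(im,None,fx=s,fy=s,interpolation=cv2.INTER_CUBIC))
E
python3 - <<'E'
from h import *
for n in ("top","scene"):
    print(n,manip.camera_info(n)); snap(n,n+"0",None,1.5)
print(manip.get_state())
E
```

```text
pics
top {'fov_y': 47.852700024485046, 'cx': 254.34234715214052, 'cy': 192.04869822342957, 'rvec': array([ 2.10698156, -2.15011382,  0.18764442]), 'tvec': array([-0.02407042,  0.54693971,  1.58343216])}
scene {'fov_y': 42.93986024963131, 'cx': 257.92547950152544, 'cy': 185.88205071026698, 'rvec': array([ 2.15873161,  1.68436583, -0.40734651]), 'tvec': array([-0.09223848, -0.45289349,  2.1489116 ])}
{'clock': 0.1, 'qpos': array([ 1.17001687e+00,  2.76536299e-01,  1.50599552e+00,  4.58759576e-06,
        1.36068740e+00, -1.20978420e-01]), 'qd': array([-1.41068853e-03,  1.47964120e-04, -2.60796621e-03, -2.18940395e-05,
        5.87918069e-04, -5.24563794e-04]), 'effort': array([ 1.90097591e-03, -4.17689502e+01, -2.46407086e+01, -1.96644083e-05,
        5.79494750e-03, -4.38899860e-06]), 'position': array([0.15858482, 0.55216594, 0.19792804]), 'ee_rot': array([-2.11937240e-04,  1.39445035e-01,  9.90229479e-01, -7.85186724e-04]), 'contact_force': array([ 0.16375956, -0.03061633,  0.76438374]), 'moment': array([-0.05140886, -0.02099886, -0.02375816]), 'width': 0.085605232821588}
```

View pics/top0.png

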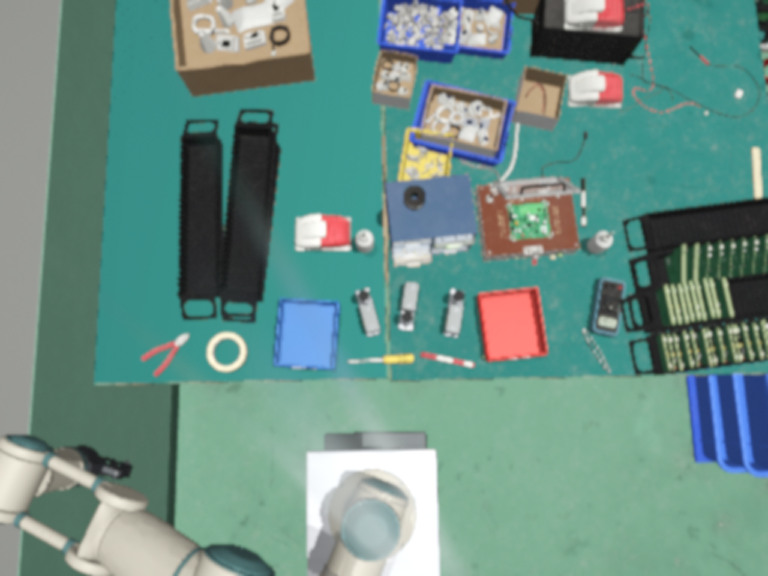

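View pics/scene0.png

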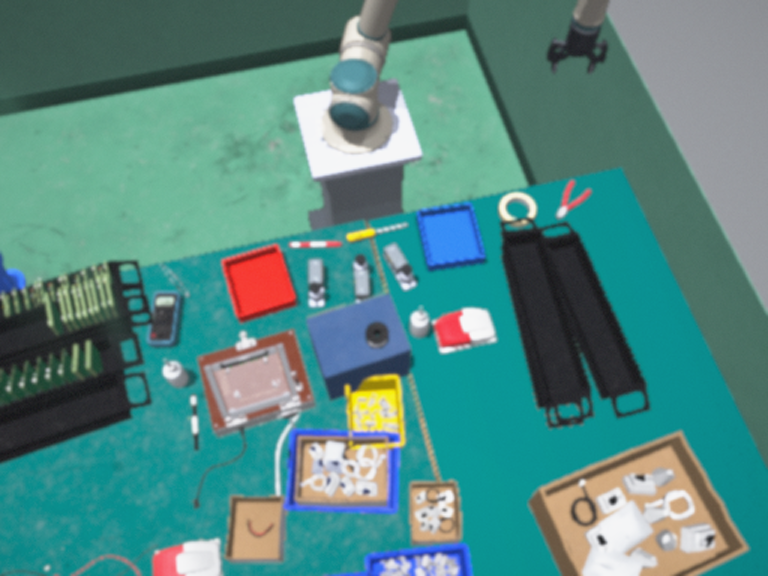

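The top view is blurry. It shows the blue tray near (307,334), the red one near (513,323), and the three units between them at (368,312), (408,305) and (454,312). These are pixels of the 1.5x picture. I'll enlarge both views.

Run:
```python
from h import *
a=cv2.imread("pics/top0.png");b=cv2.imread("pics/scene0.png")
a=cv2.resize(cv2.resize(a,(512,384),interpolation=cv2.INTER_AREA)[180:255,175:375],None,fx=4,fy=4,interpolation=cv2.INTER_CUBIC)
b=cv2.resize(cv2.resize(b,(512,384),interpolation=cv2.INTER_AREA)[140:215,140:340],None,fx=4,fy=4,interpolation=cv2.INTER_CUBIC)
cv2.imwrite("pics/c1.png",np.vstack([a,b]))
```

```text
(no output)
```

View pics/c1.png

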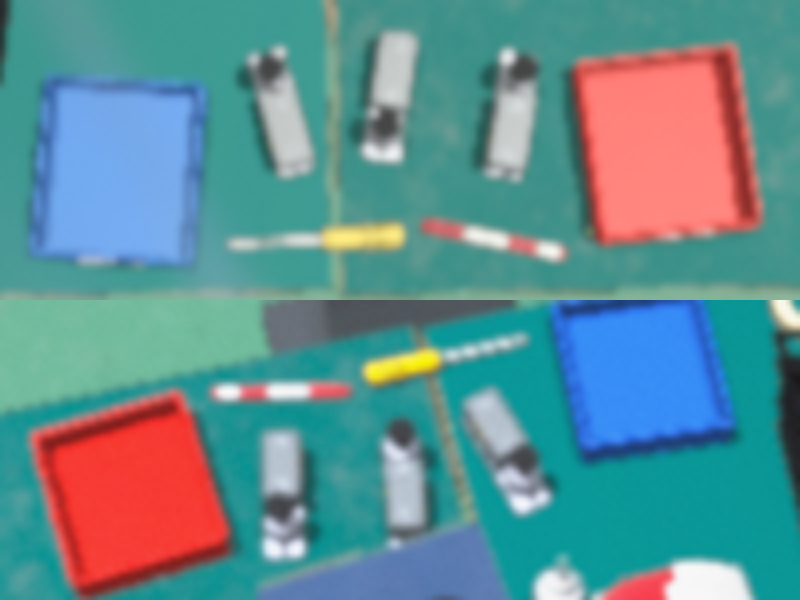

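```bash
cat >> h.py <<'E'
from scipy.optimize import least_squares
def fit(obs,x0):
    # obs: list of (cam,(u,v),(X,Y,Z) body)
    def res(p):
        c,s=np.cos(p[2]),np.sin(p[2]); r=[]
        for n,uv,b in obs:
            P=[p[0]+c*b[0]-s*b[1],p[1]+s*b[0]+c*b[1],b[2]]
            r+=list(w2px(n,P)[0]-uv)
        return np.array(r)
    o=least_squares(res,x0); return np.round(o.x,4),np.round(res(o.x),1)
E
python3 - <<'E'
from h import *
for n in("top","scene"):
    K,r,t=cam(n);print(n,-cv2.Rodrigues(r)[0].T@t)
T=lambda u,v:((u+.5)/4-.5+175,(v+.5)/4-.5+180)
S=lambda u,v:((u+.5)/4-.5+140,(v-300+.5)/4-.5+140)
pad=(.035,0,.066);be=(-.056,0,.045)
D=dict(A=((270,68),(295,166),(519,460),(481,396),0),B=((384,123),(402,33),(402,433),(407,530),np.pi),C=((519,68),(506,170),(285,507),(281,433),0))
for k,(a,b,c,d,y) in D.items():
    print(k,px2w("top",T(*a),.066),px2w("scene",S(*c),.066),px2w("top",T(*b),.045),px2w("scene",S(*d),.045))
    print(fit([("top",T(*a),pad),("top",T(*b),be),("scene",S(*c),pad),("scene",S(*d),be)],[.4,0,y]))
for k,q,s in (("blue",[(45,77),(207,82),(195,265),(33,258)],[(555,310),(703,300),(735,434),(588,460)]),("red",[(574,60),(738,45),(762,225),(598,243)],[(32,434),(182,393),(230,552),(82,596)])):
    P=px2w("top",[T(*u) for u in q],.04);print(k,P[:,:2].tolist(),P.mean(0),np.linalg.norm(P-np.roll(P,1,0),axis=1))
    P=px2w("scene",[S(*u) for u in s],.04);print(k,P[:,:2].tolist(),P.mean(0),np.linalg.norm(P-np.roll(P,1,0),axis=1))
E
```

```text
top [ 0.25960406 -0.03352185  1.65482986]
scene [ 1.36621297 -0.24810074  1.70392185]
A [[0.5268 0.0107 0.066 ]] [[0.534 0.006 0.066]] [[ 0.4371 -0.0107  0.045 ]] [[ 0.4457 -0.0088  0.045 ]]
(array([0.4956, 0.0015, 0.2013]), array([ 0.6, -0.8, -0.3, -0.9,  0.4, -1.1, -0.5, -1. ]))
B [[ 0.4731 -0.094   0.066 ]] [[ 0.4785 -0.0951  0.066 ]] [[ 0.5614 -0.1141  0.045 ]] [[ 0.57   -0.1123  0.045 ]]
(array([ 0.5101, -0.1017,  2.9371]), array([ 0.1, -0.7, -0.3, -0.9, -0. , -0.6, -0.5, -1.1]))
C [[ 0.5221 -0.2209  0.066 ]] [[ 0.5289 -0.2195  0.066 ]] [[ 0.4294 -0.2074  0.045 ]] [[ 0.4386 -0.2068  0.045 ]]
(array([ 0.4896, -0.2152, -0.1418]), array([-0.2, -0.6, -0.1, -1.3, -0.4, -1. , -0.3, -1. ]))
blue [[0.5269, 0.2242], [0.519, 0.0711], [0.3474, 0.0837], [0.3569, 0.234]] [0.43755 0.15325 0.04   ] [0.17028224 0.15330369 0.17206197 0.15059993]
blue [[0.3646, 0.0884], [0.3893, 0.2361], [0.5441, 0.2208], [0.5369, 0.0746]] [0.458725 0.154975 0.04    ] [0.17285176 0.14975106 0.15555427 0.14637718]
red [[0.533, -0.2763], [0.5442, -0.4323], [0.3738, -0.444], [0.3602, -0.2907]] [ 0.4528   -0.360825  0.04    ] [0.17339896 0.15640153 0.1708012  0.15390208]
red [[0.3781, -0.4415], [0.3683, -0.2921], [0.5495, -0.2788], [0.5605, -0.4209]] [ 0.4641   -0.358325  0.04    ] [0.18355958 0.14972107 0.18168745 0.14252512]
```

Emit:
carry_out(
  moves=[0, 2.5, -3.7, 0, 0, 0, 2.5, -3.7, 0, 0, 0, 2.5, -3.7, 0, 0, 0, 2.5, -3.7, 0, 0, 0, 2.5, -3.7, 0, 0, 0, 2.5, -3.7, 0, 0, 0, 2.5, -3.7, 0, 0, 0, 2.5, -3.7, 0, 0, 0, 2.5, -3.7, 0, 0, 0, 2.5, -3.7, 0, 0],
  squeeze=40,
)

```text
clock: 1.1
position: [0.4093, 0.181, 0.1986]
ee_rot: [-0.0, 0.139, 0.99, 0.0]
contact_force: [-0.1, 0.6, -0.8]
width: 0.0001
```

Emit:
carry_out(
  moves=[0, 2.4, -3.5, 0, 0, 0, 2.4, -3.5, 0, 0, 0, 2.4, -3.5, 0, 0, 0, 2.4, -3.5, 0, 0, 0, 2.4, -3.4, 0, 0, 0, 0, 0, -4, 0, 0, 0, 0, -4, 0, 0, 0, 0, -2.5, 0, 0, 0, 0, -0.5, 0, 0, 0, 0, 0, 0],
)

```text
clock: 2.1
position: [0.5283, 0.0087, 0.0881]
ee_rot: [-0.001, 0.139, 0.99, 0.0]
contact_force: [1.2, -0.4, 1.0]
width: 0.0002
```

Run:
```python
from h import *
a=manip.get_image("top")[:,:,::-1][170:255,210:310];b=manip.get_image("scene")[:,:,::-1][145:230,195:295]
cv2.imwrite("pics/c2.png",np.hstack([cv2.resize(i,None,fx=4,fy=4,interpolation=cv2.INTER_CUBIC) for i in(a,b)]))
s=manip.get_state();p=s["position"];print(p,s["contact_force"])
for n,o in(("top",(210,170)),("scene",(195,145))):print(n,(w2px(n,p)-o)*4)
```

```text
[0.53007423 0.00863356 0.09006004] [ 0.29841309  0.36940986 -0.00053767]
top [[129.89328397  98.62861122]]
scene [[299.70400132 122.34619026]]
```

View pics/c2.png

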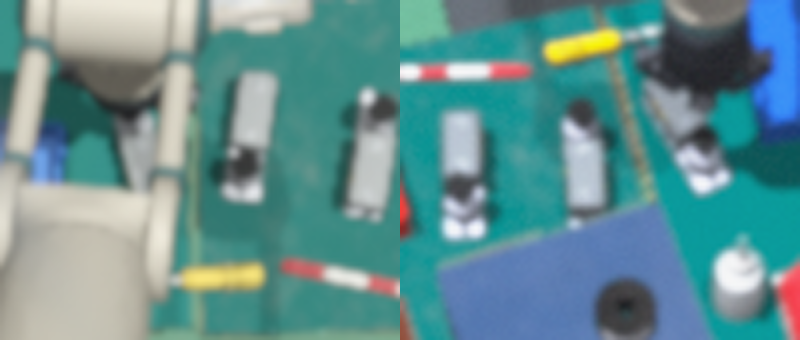

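The scene crop shows the closed fingertip at about (700,118), just above unit A's pad at (703,140), which agrees with the projection. Next I push on A.

Emit:
carry_out(
  moves=[0, 0, 0, -1.2, 0, 0, 0, 0, -0.8, 0, 0, 0, 0, -0.4, 0, 0, 0, 0, -0.4, 0, 0, 0, 0, -0.4, 0, 0, 0, 0, 0, 0, 0, 0, 0, 0, 0, 0, 0, 0, 0, 0, 0, 0, 0, 0, 0, 0, 0, 0, 0, 0],
)

```text
clock: 3.2
position: [0.529, 0.0087, 0.0569]
ee_rot: [0.0, 0.139, 0.99, 0.0]
contact_force: [-0.1, 0.6, -1.0]
width: -0.0001
```

Emit:
carry_out(
  moves=[0, 0, 0, -0.2, 0, 0, 0, 0, -0.2, 0, 0, 0, 0, 0, 0, 0, 0, 0, 0, 0, 0, 0, 0, 0, 0, 0, 0, 0, 0, 0, 0, 0, 0, 0, 0, 0, 0, 0, 0, 0, 0, 0, 0, 0, 0, 0, 0, 0, 0, 0],
)

```text
clock: 4.2
position: [0.5288, 0.0087, 0.0528]
ee_rot: [0.0, 0.139, 0.99, 0.0]
contact_force: [-0.6, 0.8, 0.2]
width: 0.0
```

```bash
cat >> h.py <<'E'
def avg(k=8):
    F=[];P=[]
    for i in range(k):
        manip.get_image("scene"); s=manip.get_state(); F.append(s["contact_force"]);P.append(s["position"])
    return np.round(np.mean(F,0),2),np.round(np.mean(P,0),4),s["clock"]
E
python3 -c "
from h import *
print(avg())"
```

```text
(array([ 0.16, -0.2 ,  0.04]), array([0.5288, 0.0087, 0.0527]), 4.6)
```

Run:
```python
from h import *
snap("scene","c3",(325,130,405,190),10) if 0 else snap("scene","c3",(240,140,320,200),10)
p=avg(1)[1]
for q in(p,[.53,.008,.066],[.53,.008,.054],[.53,.008,.04]):print((w2px("scene",q)-(240,140))*10)
```

```text
[[296.41531264 399.45858424]]
[[296.19403301 386.18318837]]
[[295.51502391 400.95038309]]
[[294.73259377 417.96679477]]
```

View pics/c3.png

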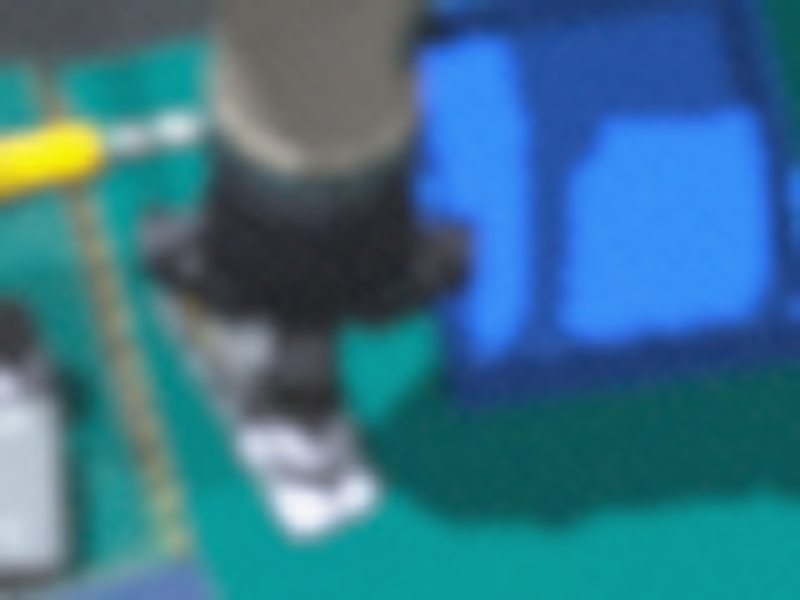

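Emit:
carry_out(
  moves=[0, 0, 0, -0.1, 0, 0, 0, 0, 0, 0, 0, 0, 0, -0.1, 0, 0, 0, 0, 0, 0, 0, 0, 0, -0.1, 0, 0, 0, 0, 0, 0, 0, 0, 0, 0, 0, 0, 0, 0, 0, 0, 0, 0, 0, 0, 0, 0, 0, 0, 0, 0],
)

```text
clock: 5.7
position: [0.5288, 0.0087, 0.0498]
ee_rot: [0.0, 0.139, 0.99, 0.0]
contact_force: [0.3, 0.6, 0.2]
width: 0.0
```

```bash
python3 -c "
from h import *
print(avg(6))"
```

```text
(array([0.27, 0.05, 0.02]), array([0.5288, 0.0087, 0.0497]), 6.0)
```

Emit:
carry_out(
  moves=[0, 0, 0, -0.1, 0, 0, 0, 0, 0, 0, 0, 0, 0, -0.1, 0, 0, 0, 0, 0, 0, 0, 0, 0, -0.1, 0, 0, 0, 0, 0, 0, 0, 0, 0, 0, 0, 0, 0, 0, 0, 0, 0, 0, 0, 0, 0, 0, 0, 0, 0, 0],
)

```text
clock: 7.0
position: [0.5288, 0.0087, 0.0468]
ee_rot: [0.0, 0.139, 0.99, 0.0]
contact_force: [0.3, 0.3, -0.5]
width: 0.0001
```

```bash
python3 -c "
from h import *
print(avg(6))
snap('scene','c4',(240,140,320,200),10)"
```

```text
(array([-0.11, -0.13, -0.27]), array([0.5288, 0.0087, 0.0467]), 7.3)
```

View pics/c4.png

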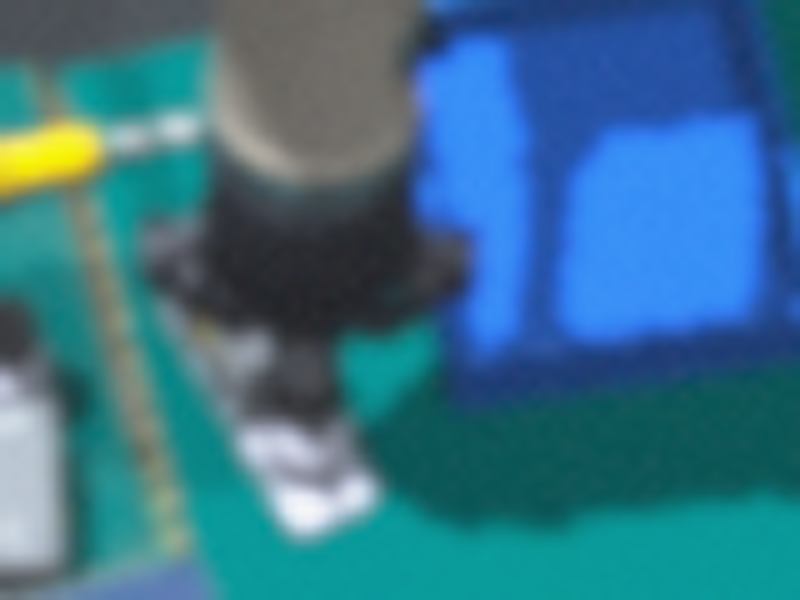

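Run:
```python
from h import *
x,y,z=.5288,.0087,.0467
f=lambda P:np.round((w2px("scene",P)-(240,140))*10).tolist()
print("body bottom c",f([x,y,z+.073]),"front",f([x+.04,y,z+.073]),"tip corners",f([[x+.011,y-.014,z],[x+.011,y+.014,z],[x-.011,y,z],[x,y,z+.03]]))
a,b=[cv2.imread(f"pics/{n}.png").astype(int) for n in("c3","c4")]
d=np.abs(a-b).max(2);d=cv2.resize(d.astype(np.float32),(40,30),interpolation=cv2.INTER_AREA)
print("diff grid rows y=300..460 step20, cols x=180..400 step 20");print(d[15:24,9:21].round().astype(int))
s=manip.get_state();print(s["qpos"].round(4),s["effort"].round(2))
```

```text
body bottom c [[300.0, 315.0]] front [[328.0, 407.0]] tip corners [[268.0, 439.0], [339.0, 424.0], [289.0, 382.0], [298.0, 370.0]]
diff grid rows y=300..460 step20, cols x=180..400 step 20
[[25 19 11 10  9  4  2  4  7  5  7 13]
 [ 9 30 37 31 20  9 10 12 25 26 29 22]
 [ 2  8 15 12  9 10 11  8 12 11 13  6]
 [ 2  1  2  3  4  4  4  4  6  2  2  2]
 [ 2  2  3  7  4  9 15  8  3  3  5  6]
 [ 2  2  1  2  3  3  3  3  3  6  6  3]
 [ 1  1  1  1  1  1  1  1  2  5  5  3]
 [ 2  1  1  1  1  1  1  1  2  3  3  2]
 [ 2  2  2  1  1  1  1  2  2  2  3  2]]
[-1.1530e-01  3.3990e-01  1.8277e+00  1.0000e-04  9.7390e-01 -1.4063e+00] [ -0.   -40.25 -19.38  -0.     0.     0.  ]
```

Run:
```python
from h import *
p=np.array([.1586,.5522,.1979]);yd=np.array([np.cos(1.291),np.sin(1.291),0])
for n in("top","scene"):
    print(n,(w2px(n,[p,p+.0425*yd,p-.0425*yd,p+.0425*yd+[0,0,.013],p-.0425*yd+[0,0,.013],p+[0,0,.073],[0,0,0]])*1.5).round().tolist())
a,b=cv2.imread("pics/top0.png")[400:520,40:200],cv2.imread("pics/scene0.png")[0:120,500:660]
cv2.imwrite("pics/c5.png",np.hstack([cv2.resize(i,None,fx=2.5,fy=2.5,interpolation=cv2.INTER_CUBIC) for i in(a,b)]))
```

```text
top [[116.0, 456.0], [97.0, 451.0], [134.0, 462.0], [95.0, 452.0], [132.0, 462.0], [101.0, 459.0], [372.0, 512.0]]
scene [[567.0, 83.0], [582.0, 83.0], [551.0, 82.0], [584.0, 80.0], [552.0, 79.0], [573.0, 63.0], [355.0, 124.0]]
```

View pics/c5.png

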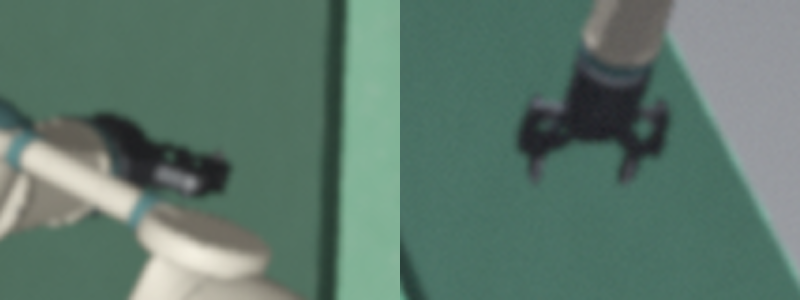

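The pictures at the start pose and now put the tool about 16–25 mm further toward −x than it is reported, relative to the units. That explains the touchless push. I'll lift, shift +x and push again.

Emit:
carry_out(
  moves=[0, 0, 0, 3, 0, 0, 1.2, 0, 0, 0, 0, 1.2, 0, 0, 0, 0, 0, 0, -0.9, 0, 0, 0, 0, -0.4, 0, 0, 0, 0, -0.2, 0, 0, 0, 0, -0.2, 0, 0, 0, 0, -0.2, 0, 0, 0, 0, 0, 0, 0, 0, 0, 0, 0],
)

```text
clock: 8.35
position: [0.5528, 0.0087, 0.0578]
ee_rot: [0.0, 0.139, 0.99, 0.0]
contact_force: [0.3, 0.9, 0.2]
width: 0.0001
```

```bash
python3 -c "
from h import *
print(avg(6))
snap('scene','c6',(240,140,320,200),10)"
```

```text
(array([ 0.03, -0.16, -0.09]), array([0.5529, 0.0087, 0.0579]), 8.65)
```

View pics/c6.png

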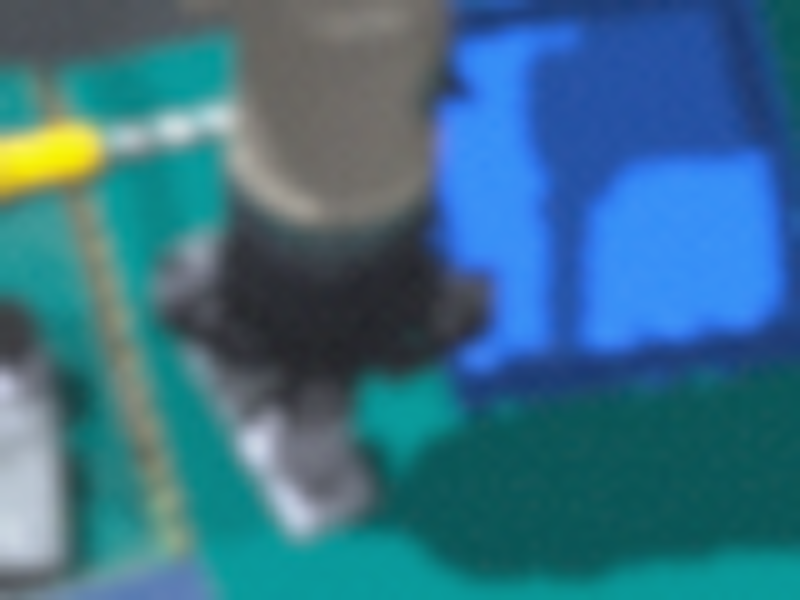

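Run:
```python
from h import *
p=np.array([.1586,.5522,.1979+.013]);yd=np.array([np.cos(1.291),np.sin(1.291),0])
obs=[("scene",(554.8/1.5,72.8/1.5),p-.036*yd),("scene",(590.8/1.5,72.8/1.5),p+.036*yd),("top",(131/1.5,469/1.5),p-.036*yd)]
o=least_squares(lambda d:np.concatenate([w2px(n,q+d)[0]-uv for n,uv,q in obs]),np.zeros(3));print(o.x,o.fun)
for c in ("scene","top"):
    K,r,t=cam(c);print(c,K[0,0],cv2.Rodrigues(r)[0].round(3).tolist())
# cart/base: known points?
f=lambda P:np.round((w2px("scene",P)-(240,140))*10).tolist()
x,y,z=.5529,.0087,.0579
print(f([[x+.011,y-.014,z],[x+.011,y+.014,z],[x-.011,y,z],[x,y,z],[.53,.008,.066]]))
```

```text
[-0.01136008  0.00532928  0.00896424] [ 0.2801422   0.20553909 -5.63952415  0.67729146 -4.20868343 -1.20750125]
scene 488.1715662623212 [[0.243, 0.97, 0.0], [0.863, -0.216, -0.457], [-0.444, 0.112, -0.889]]
top 432.73522939324016 [[-0.02, -1.0, -0.003], [-0.984, 0.02, -0.176], [0.176, -0.001, -0.984]]
[[284.0, 481.0], [356.0, 465.0], [305.0, 423.0], [313.0, 447.0], [296.0, 386.0]]
```

Emit:
carry_out(
  moves=[0, 0, 0, 3, 0, 0, -2.5, 0, 5, 0, 0, -5, 0, 0, 0, 0, -5, 0, 0, 0, 0, -5, 0, 0, 0, 0, -5, 0, 0, 0, 0, 0, 0, 0, 0, 0, 0, 0, 0, 0, 0, 0, 0, 0, 0, 0, 0, 0, 0, 0],
)

```text
clock: 9.7
position: [0.3322, 0.0084, 0.1327]
ee_rot: [0.001, 0.139, 0.99, 0.0]
contact_force: [0.1, -0.2, 0.7]
width: 0.0001
```

Run:
```python
from h import *
s=manip.get_state();p=s["position"];print(p,s["clock"])
a=manip.get_image("top")[:,:,::-1][175:250,205:305];b=manip.get_image("scene")[:,:,::-1][120:195,200:300]
cv2.imwrite("pics/c7.png",np.vstack([cv2.resize(i,None,fx=4,fy=4,interpolation=cv2.INTER_CUBIC) for i in(a,b)]))
for n,o in(("top",(205,175)),("scene",(200,120))):print(n,(w2px(n,[p,p+[0,0,.073]])-o)*4)
```

```text
[0.33215223 0.00842948 0.1327388 ] 9.7
top [[152.13110691 293.70538149]
 [149.64714835 289.54006836]]
scene [[228.36019788  26.34495913]
 [228.26717541 -17.94510255]]
```

View pics/c7.png

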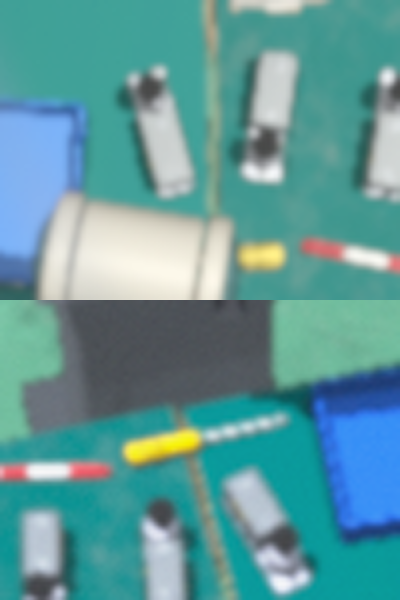

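Run:
```python
from h import *
p=np.array([.1586,.5522,.1979+.013]);yd=np.array([np.cos(1.291),np.sin(1.291),0])
for h in(.045,.05,.055):
    obs=[("scene",(554.8/1.5,72.8/1.5),p-h*yd),("scene",(590.8/1.5,72.8/1.5),p+h*yd),("top",(131/1.5,469/1.5),p-h*yd)]
    o=least_squares(lambda d:np.concatenate([w2px(n,q+d)[0]-uv for n,uv,q in obs]),np.zeros(3));print(h,o.x.round(4),o.fun.round(1))
a=manip.get_image("scene")[:,:,::-1][70:145,200:300]
cv2.imwrite("pics/c8.png",cv2.resize(a,None,fx=6,fy=6,interpolation=cv2.INTER_CUBIC))
p=manip.get_state()["position"];print((w2px("scene",[p,p+[.011,0,0],p+[0,0,.073],[0,0,0]])-(200,70))*6)
```

```text
0.045 [-0.0103  0.0087  0.01  ] [-1.   0.  -2.4  0.6 -2.7 -0.7]
0.05 [-0.0099  0.0108  0.0102] [-1.8 -0.1 -0.6  0.6 -1.9 -0.5]
0.055 [-0.0095  0.0129  0.0103] [-2.5 -0.2  1.2  0.6 -1.1 -0.1]
[[342.4875144  338.76598572]
 [346.64221501 352.62170509]
 [342.34615552 272.33133644]
 [221.82912558  77.98522186]]
```

View pics/c8.png

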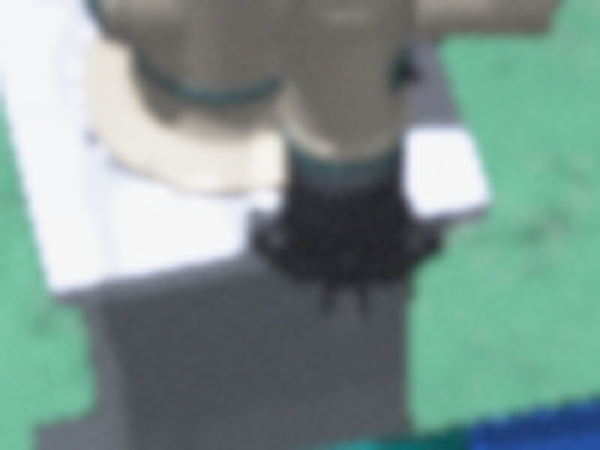

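Emit:
carry_out(
  moves=[0, 5, 0, 0, 0, 0, 5, 0, 0, 0, 0, 5, 0, 0, 0, 0, 5, -0.2, 0, 0, 0, 0.8, 0, -4, 0, 0, 0, 0, -3.8, 0, 0, 0, 0, -0.6, 0, 0, 0, 0, -0.4, 0, 0, 0, 0, 0, 0, 0, 0, 0, 0, 0],
)

```text
clock: 10.85
position: [0.5397, 0.0065, 0.0463]
ee_rot: [0.002, 0.139, 0.99, 0.0]
contact_force: [-0.0, -0.5, -0.1]
width: 0.0002
```

```bash
python3 -c "
from h import *
print(avg(5))"
```

```text
(array([-0.07, -0.21,  0.06]), array([0.5393, 0.0066, 0.046 ]), 11.1)
```

Emit:
carry_out(
  moves=[0, 0, 0, -0.1, 0, 0, 0, 0, -0.1, 0, 0, 0, 0, -0.1, 0, 0, 0, 0, -0.1, 0, 0, 0, 0, -0.1, 0, 0, 0, 0, -0.1, 0, 0, 0, 0, 0, 0, 0, 0, 0, 0, 0, 0, 0, 0, 0, 0, 0, 0, 0, 0, 0],
)

```text
clock: 12.1
position: [0.5385, 0.0067, 0.0385]
ee_rot: [0.0, 0.139, 0.99, 0.0]
contact_force: [0.3, -0.0, 0.2]
width: 0.0002
```

```bash
python3 -c "
from h import *
print(avg(5))"
```

```text
(array([-0.36, -0.07,  0.28]), array([0.5384, 0.0067, 0.0385]), 12.35)
```

Emit:
carry_out(
  moves=[0, 0, 0, -0.1, 0, 0, 0, 0, -0.1, 0, 0, 0, 0, -0.1, 0, 0, 0, 0, -0.1, 0, 0, 0, 0, -0.1, 0, 0, 0, 0, 0, 0, 0, 0, 0, 0, 0, 0, 0, 0, 0, 0, 0, 0, 0, 0, 0, 0, 0, 0, 0, 0],
)

```text
clock: 13.35
position: [0.5384, 0.0067, 0.0335]
ee_rot: [0.0, 0.139, 0.99, 0.0]
contact_force: [-0.2, -0.3, 1.1]
width: -0.0001
```

```bash
python3 -c "
from h import *
print(avg(6))
snap('scene','c9',(240,140,320,200),10)"
```

```text
(array([0.02, 0.2 , 0.88]), array([0.5384, 0.0067, 0.0335]), 13.65)
```

Emit:
carry_out(
  moves=[0, 0, 0, -0.1, 0, 0, 0, 0, -0.1, 0, 0, 0, 0, -0.1, 0, 0, 0, 0, -0.1, 0, 0, 0, 0, 0, 0, 0, 0, 0, 0, 0, 0, 0, 0, 0, 0, 0, 0, 0, 0, 0, 0, 0, 0, 0, 0, 0, 0, 0, 0, 0],
)

```text
clock: 14.7
position: [0.5385, 0.0066, 0.0299]
ee_rot: [0.0, 0.139, 0.99, 0.0]
contact_force: [-1.0, -0.3, 5.8]
width: -0.0002
```

```bash
python3 -c "
from h import *
print(avg(6))
snap('scene','c9',(240,140,320,200),10)"
```

```text
(array([-1.61,  0.26,  6.11]), array([0.5384, 0.0067, 0.0299]), 15.0)
```

View pics/c9.png

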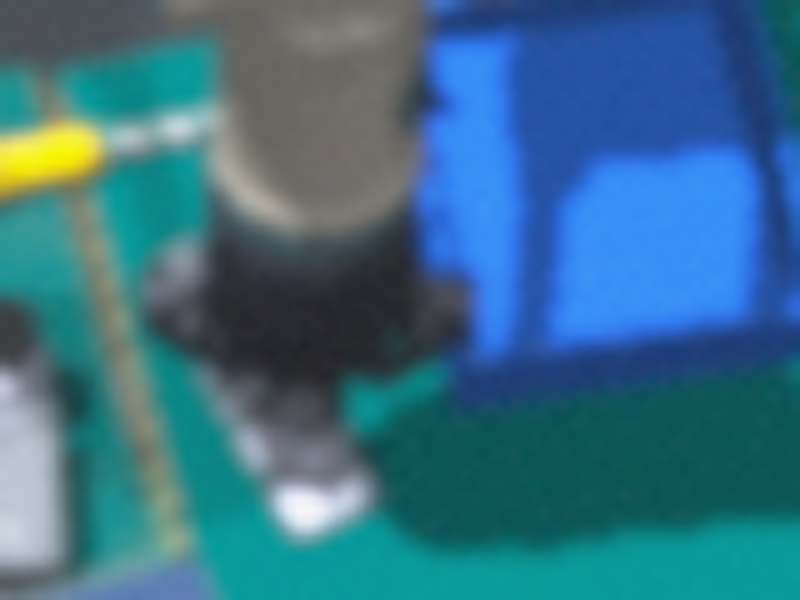

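Emit:
carry_out(
  moves=[0, 0, 0, -0.1, 0, 0, 0, 0, 0, 0, 0, 0, 0, -0.1, 0, 0, 0, 0, 0, 0, 0, 0, 0, 0, 0, 0, 0, 0, 0, 0, 0, 0, 0, 0, 0, 0, 0, 0, 0, 0, 0, 0, 0, 0, 0, 0, 0, 0, 0, 0],
)

```text
clock: 16.05
position: [0.5385, 0.0067, 0.0281]
ee_rot: [0.0, 0.139, 0.99, 0.0]
contact_force: [-2.2, -0.5, 7.7]
width: 0.0001
```

```bash
python3 -c "
from h import *
print(avg(4)); print(manip.get_state()['moment'])"
```

```text
(array([-2.77,  0.08,  8.14]), array([0.5384, 0.0066, 0.0282]), 16.25)
[-0.00574025  0.41050186 -0.031212  ]
```

The force rises about 1.2 N/mm and reaches 6 N at about 3.5 mm, so A is stiff. First contact came at a reported z of about 0.033, so the real fingertips sit about 33 mm higher than reported. B is next.

Emit:
carry_out(
  moves=[0, 0, 0, 3.5, 0, 0, -1.8, -3.4, 0, 0, 0, -1.8, -3.5, 0, 0, 0, -1.8, -3.4, 0, 0, 0, 0, 0, -1.5, 0, 0, 0, 0, -1, 0, 0, 0, 0, -0.4, 0, 0, 0, 0, -0.3, 0, 0, 0, 0, -0.2, 0, 0, 0, 0, 0, 0],
)

```text
clock: 17.25
position: [0.4846, -0.0957, 0.0284]
ee_rot: [-0.0, 0.139, 0.99, 0.0]
contact_force: [0.3, 1.2, 1.2]
width: -0.0002
```

```bash
python3 -c "
from h import *
print(avg(5)); print(manip.get_state()['moment'])
snap('scene','c10',(215,135,315,210),8)"
```

```text
(array([-0.58,  0.99,  1.14]), array([ 0.4848, -0.096 ,  0.0287]), 17.5)
[ 0.06724174  0.03800785 -0.01906811]
```

View pics/c10.png

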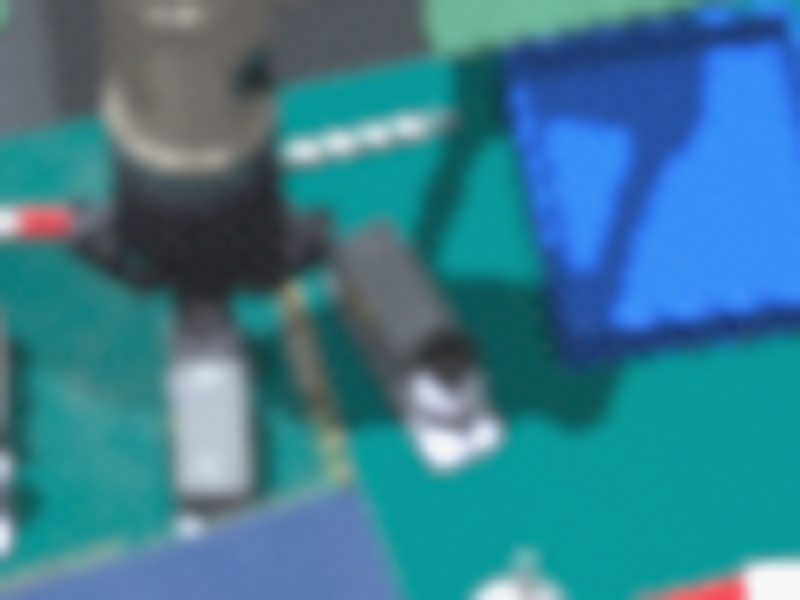

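Emit:
carry_out(
  moves=[0, 0, 0, -0.1, 0, 0, 0, 0, -0.1, 0, 0, 0, 0, -0.1, 0, 0, 0, 0, -0.1, 0, 0, 0, 0, 0, 0, 0, 0, 0, 0, 0, 0, 0, 0, 0, 0, 0, 0, 0, 0, 0, 0, 0, 0, 0, 0, 0, 0, 0, 0, 0],
)

```text
clock: 18.55
position: [0.4845, -0.0964, 0.0245]
ee_rot: [0.0, 0.139, 0.99, -0.0]
contact_force: [1.6, -0.3, 1.2]
width: 0.0
```

```bash
python3 -c "
from h import *
print(avg(4)); print(manip.get_state()['moment'])"
```

```text
(array([ 1.12, -0.18,  1.83]), array([ 0.4845, -0.0965,  0.0245]), 18.75)
[-0.08675125 -0.20692238 -0.03280253]
```

Emit:
carry_out(
  moves=[0, 0, 0, 4, 0, 0, 1.3, -3.2, 0, 0, 0, 1.3, -3.2, 0, 0, 0, 1.3, -3.2, 0, 0, 0, 1.1, -3, 0, 0, 0, 0, 0, -2.2, 0, 0, 0, 0, -0.8, 0, 0, 0, 0, -0.4, 0, 0, 0, 0, -0.2, 0, 0, 0, 0, 0, 0],
)

```text
clock: 19.75
position: [0.533, -0.222, 0.0292]
ee_rot: [-0.001, 0.139, 0.99, -0.0]
contact_force: [-4.2, -1.8, 6.2]
width: 0.0
```

```bash
python3 -c "
from h import *
print(avg(5)); print(manip.get_state()['moment'])"
```

```text
(array([-2.88, -1.8 ,  6.41]), array([ 0.533 , -0.2219,  0.0296]), 20.0)
[-0.29681187  0.58535369  0.03070367]
```

C reads 6.4 N at the same depth, so C is stiff. A and C go to red and B, which gave 0.17 N/mm, goes to blue. I start by grasping C.

Emit:
carry_out(
  moves=[70, 0, 0, 3, 0, 70, -3.2, 0.5, 0, 0.07, 70, -3.2, 0.5, 0, 0.07, 70, 0, 0, 0, 0, 70, 0, 0, 0, 0, 70, 0, 0, -2, 0, 70, 0, 0, -2.5, 0, 70, 0, 0, -2, 0, 70, 0, 0, -1, 0, 70, 0, 0, 0, 0],
  squeeze=40,
)

```text
clock: 21.0
position: [0.4702, -0.2117, -0.0178]
ee_rot: [-0.001, 0.07, 0.998, 0.001]
contact_force: [-0.7, 0.1, 0.3]
width: 0.0601
```

Emit:
carry_out(
  moves=[20, 0, 0, 0, 0, 20, 0, 0, 0, 0, 20, 0, 0, 0, 0, 20, 0, 0, 0, 0, 20, 0, 0, 0, 0, 20, 0, 0, 0, 0, 20, 0, 0, 0, 0, 20, 0, 0, 0, 0, 20, 0, 0, 0, 0, 20, 0, 0, 0, 0],
  squeeze=40,
)

```text
clock: 22.0
position: [0.4717, -0.2132, -0.0154]
ee_rot: [0.001, 0.07, 0.998, -0.001]
contact_force: [1.3, -1.1, 6.5]
width: 0.0339
```

```bash
python3 -c "
from h import *
print(avg(3),manip.get_state()['width'])
cv2.imwrite('pics/g1.png',manip.get_image('scene')[:,:,::-1])"
```

```text
(array([ 0.29, -0.29,  6.01]), array([ 0.4717, -0.2131, -0.0154]), 22.15) 0.03353439573719075
```

Emit:
carry_out(
  moves=[20, 0, 0, 4, 0, 20, 0, 0, 3.5, -0.1, 20, 0.2, -1.5, 0, -0.15, 20, 0.3, -1.5, 0, -0.15, 20, 0.2, -1.5, 0, -0.15, 20, 0.3, -1.5, 0, -0.15, 20, 0.2, -1.5, 0, -0.15, 20, 0.3, -1.5, 0, -0.15, 20, 0.2, -1.5, 0, -0.15, 20, 0.3, -1.7, 0, -0.15],
  squeeze=40,
)

```text
clock: 23.2
position: [0.4893, -0.3337, 0.0575]
ee_rot: [-0.002, 0.662, 0.75, 0.0]
contact_force: [-0.8, 0.5, -2.5]
width: 0.0337
```

Run:
```python
from h import *
print(avg(3),manip.get_state()['width'],manip.get_state()['ee_rot'])
im=manip.get_image('scene')
# ascii: crop around red tray
g=cv2.cvtColor(im,cv2.COLOR_RGB2HSV)
def ch(p,q):
    h,s,v=p; 
    if v<70:return '#'
    if s<70:return 'W' if v>170 else 'g'
    if h<8 or h>172:return 'r' if v>150 else 'd'
    if h>100 and h<135:return 'b'
    if 15<h<35:return 'y'
    return '.'
for r in range(150,225,1):print(r,''.join(ch(g[r,c],0) for c in range(135,235)))
for P in ([.4934,-.3569,0],[.4918,-.336,.1]):print(w2px("scene",P))
```

```text
(array([ 0.46, -0.42, -1.71]), array([ 0.4903, -0.336 ,  0.0577]), 23.35) 0.03396397149297989 [-9.56256439e-04  6.58869959e-01  7.52256222e-01  1.98233041e-04]
150 ....................ggggggggggggggggggggggg.............................ggggggggggggg...............
151 ....................ggggggggggggggggggggggg.............................gggggggg....................
152 .....................ggggggggggggggggggggggg.............................gg.........................
153 .....................ggggggggggggggggggggggg........................................................
154 ......................ggggggggggggggggggggggg.......................................................
155 ......................ggggggggggggggggggggggg....................................................g.y
156 ......................ggggggggggggggggggggggg...................................................gyyy
157 .......................ggggggggggggg##ggggggg...................................................yyyy
158 .......................gggggggggggg###gggggggg..................................................
[... 6294 characters left out ...]
bbbbbbbbbb
219 ...........................................................gg..........bbbbbbbbbbbbbbbbbbbbbbbbbbbbb
220 .......................................................ggggggg.........bbbbbbbbbbbbbbbbbbbbbbbbbbbbb
221 .........................WWWW.......................ggggdgWggg..........bbbbbbbbbbbbbbbbbbbbbbbbbbbb
222 .........................WWWW....................ggg..dddrWggg..........bbbbbbbbbbbbbbbbbbbbbbbbbbbb
223 .........................WWWWW...............gggg.dddddddrrrdg..........bbbbbbbbbbbbbbbbbbbbbbbbbbbb
224 .........................WWWWW............ggg...dddddddddddddgg.........bbbbbbbbbbbbbbbbbbbbbbbbbbbb
[[175.69589909 198.76209808]]
[[177.17014132 185.40638887]]
```

```bash
cat >> h.py <<'E'
def tool_angle():
    q=manip.get_state()["ee_rot"]; return 2*np.arctan2(q[2],q[1])-np.pi/2
def body(gx,gy,yaw,zb,pts):
    c,s=np.cos(yaw),np.sin(yaw)
    return [[gx+c*(x+.021)-s*y,gy+s*(x+.021)+c*y,zb+z] for x,y,z in pts]
E
python3 - <<'E'
from h import *
p=manip.get_state()["position"];a=tool_angle();print(p,a)
pts=[(.06,.017,0),(.06,-.017,0),(.06,-.017,.008),(.06,.017,.008),(-.06,.017,.008),(-.06,-.017,0),(-.056,.017,.045),(-.056,-.017,.045)]
for zb in(.07,.076):print(zb,w2px("scene",body(p[0],p[1],a-np.pi/2,zb,pts)).round(1).tolist())
E
```

```text
[ 0.48947695 -0.33333127  0.05767077] 0.13295542320522524
0.07 [[159.4, 199.4], [156.9, 191.8], [156.5, 190.8], [159.1, 198.4], [190.0, 187.7], [187.5, 181.3], [187.7, 183.5], [184.9, 175.9]]
0.076 [[159.1, 198.7], [156.6, 191.0], [156.2, 190.1], [158.8, 197.7], [189.8, 187.0], [187.2, 180.5], [187.5, 182.8], [184.6, 175.2]]
```

Emit:
carry_out(
  moves=[20, 0.1, 0, 0, -0.05, 20, 0, 0, -2, 0, 20, 0, 0, -2, 0, 20, 0, 0, -1.5, 0, 20, 0, 0, -0.5, 0, 20, 0, 0, -0.3, 0, 20, 0, 0, -0.2, 0, 20, 0, 0, -0.2, 0, 20, 0, 0, -0.1, 0, 20, 0, 0, 0, 0],
)

```text
clock: 24.4
position: [0.4915, -0.3344, -0.0093]
ee_rot: [0.0, 0.678, 0.735, 0.0]
contact_force: [0.1, 0.5, -1.9]
width: 0.034
```

Emit:
carry_out(
  moves=[20, 0, 0, -0.1, 0, 20, 0, 0, -0.1, 0, 20, 0, 0, 0, 0, 55, 0, 0, 0, 0, 55, 0, 0, 0, 0, 55, 0, 0, 0, 0, 55, 0, 0, 0, 0, 55, 0, 0, 2, 0, 55, 0, 0, 4, 0, 55, 0, 0, 4, 0],
)

```text
clock: 25.4
position: [0.4908, -0.3339, 0.0886]
ee_rot: [-0.001, 0.678, 0.735, -0.0]
contact_force: [0.7, -0.8, -0.2]
width: 0.047
```

Run:
```python
from h import *
print(avg(2),tool_angle(),manip.get_state()['width'])
```

```text
(array([ 1.37, -1.32,  1.66]), array([ 0.4949, -0.3372,  0.0953]), 25.5) 0.08105227800669623 0.04683391339461764
```

Emit:
carry_out(
  moves=[70, -0.2, 3.3, 0, 0.15, 70, -0.2, 3.3, 0, 0.15, 70, -0.2, 3.3, 0, 0.15, 70, -0.2, 3.3, 0, 0.15, 70, -0.2, 3.3, 0, 0.15, 70, -0.2, 3.3, 0, 0.15, 70, -0.2, 3.3, 0, 0.15, 70, -0.2, 3.3, 0, 0.15, 70, -0.2, 3.3, 0, 0.15, 70, -0.2, 3.3, 0, 0.15],
)

```text
clock: 26.5
position: [0.4707, -0.003, 0.0878]
ee_rot: [-0.0, -0.008, 1.0, 0.0]
contact_force: [1.3, 0.1, -0.2]
width: 0.0598
```

Run:
```python
from h import *
print(avg(2),tool_angle(),manip.get_state()['width'])
```

```text
(array([-0.11,  1.88, -0.41]), array([4.696e-01, 3.000e-04, 8.770e-02]), 26.6) 1.5862411754745307 0.05978087093008352
```

Emit:
carry_out(
  moves=[70, 0.5, -0.3, 0, 0.13, 70, 0, 0, -2.5, 0.056, 70, 0, 0, -3, 0, 70, 0, 0, -2.5, 0, 70, 0, 0, -1.5, 0, 70, 0, 0, -0.9, 0, 70, 0, 0, 0, 0, 20, 0, 0, 0, 0, 20, 0, 0, 0, 0, 20, 0, 0, 0, 0],
)

```text
clock: 27.6
position: [0.4771, -0.0073, -0.0146]
ee_rot: [0.001, -0.098, 0.995, -0.0]
contact_force: [0.2, -0.1, 2.6]
width: 0.0342
```

Emit:
carry_out(
  moves=[20, 0, 0, 0, 0, 20, 0, 0, 0, 0, 20, 0, 0, 0, 0, 20, 0, 0, 4, 0, 20, 0, 0, 4, 0, 20, 0, -2, 1, -0.15, 20, 0, -3, 0, -0.15, 20, 0, -3, 0, -0.15, 20, 0, -3, 0, -0.15, 20, 0, -3, 0, -0.15],
)

```text
clock: 28.6
position: [0.4758, -0.1484, 0.0742]
ee_rot: [-0.0, 0.276, 0.961, -0.0]
contact_force: [-1.0, -0.2, -2.7]
width: 0.0341
```

Run:
```python
from h import *
print(avg(2),tool_angle(),manip.get_state()['width'])
```

```text
(array([ 0.96, -2.26, -2.72]), array([ 0.4769, -0.1524,  0.0744]), 28.7) 1.012410539071444 0.03384576318240663
```

Emit:
carry_out(
  moves=[20, -0.8, -2.7, 0, -0.135, 20, -0.8, -2.7, 0, -0.135, 20, -0.8, -2.7, 0, -0.135, 20, -0.8, -2.7, 0, -0.135, 20, -0.8, -2.7, 0, -0.135, 20, -0.8, -2.7, 0, -0.135, 20, -0.7, -2.7, 0, -0.125, 20, 0, 0, 0, 0, 20, 0, 0, 0, 0, 20, 0, 0, 0, 0],
)

```text
clock: 29.7
position: [0.4211, -0.3348, 0.074]
ee_rot: [-0.001, 0.677, 0.736, 0.0]
contact_force: [-0.1, -0.9, -2.5]
width: 0.0337
```

Run:
```python
from h import *
print(avg(2),tool_angle(),manip.get_state()['width'])
p=manip.get_state()["position"];a=tool_angle()
pts=[(.06,.017,0),(.06,-.017,0),(.06,-.017,.008),(.06,.017,.008),(-.06,.017,.008),(-.06,-.017,0),(-.056,.017,.045),(-.056,-.017,.045)]
print(w2px("scene",body(p[0],p[1],a-np.pi/2,p[2]+.015,pts)).round(1).tolist())
pl=[(.06,.017,0),(.06,-.017,.0),(-.06,.017,.0),(.035,0,.066),(-.056,-.017,.045),(-.056,.017,.045)]
print("C in tray pred",w2px("scene",body(.4915,-.3355,.08-np.pi/2,.005,pl)).round(1).tolist())
im=manip.get_image('scene');g=cv2.cvtColor(im,cv2.COLOR_RGB2HSV)
def ch(p):
    h,s,v=p
    if v<70:return '#'
    if s<70:return 'W' if v>170 else 'g'
    if h<8 or h>172:return 'r' if v>150 else 'd'
    return '.'
for r in range(160,212,1):print(r,''.join(ch(g[r,c]) for c in range(140,205)))
```

```text
(array([-1.31,  0.75, -3.03]), array([ 0.4213, -0.3349,  0.0742]), 29.8) 0.08390697993198448 0.03402436492754762
[[154.8, 180.5], [152.7, 172.9], [152.3, 171.9], [154.4, 179.5], [185.6, 170.4], [183.5, 164.0], [183.2, 165.8], [180.9, 158.3]]
C in tray pred [[161.5, 206.4], [159.4, 198.8], [191.8, 197.4], [163.9, 193.1], [187.0, 185.0], [189.3, 192.5]]
160 ............................#######g..ggg........................
161 ..............................ggggg#ggggg............gWWWWWWWWWWr
162 .............................ggggggg#ggggg..........gWWWWWWWrrrrr
163 ...........................gggggWWgg#ggggggggg......gWWWWWWWrrrrr
164 ........................ggggggggWWWgggggggggdg.......gWWWWWWrrrrr
165 .................gg.....gWWgggggWWWgggggggggdgg......gggggggggggg
166 ...............ggggg...gWWWWggggWWWggggggggggdg..................
167 ...............gggg#g..ggWWWWgggWWWWgggggggggdgg.................
168 ...............ggggggggggWWWWWgggWWWgggggggggddgg................
169 ...............ggggggggggWWWWWgggggggggggggggdrdg................
170 .............ggggggggggggWWWgggggggggggggg
[... 2193 characters left out ...]

202 ..............grrrrrrWWWWWWgggWrrrrrrrrrrrrrrrrrrrrrdddddg.......
203 ...............rrrrrrWWWWWWrrrrrrrrrrrrrrrrrrrrrrddddddddg.......
204 ...............grrrrrrWWWWrrrrrrrrrrrrrrrrrrrrddddddddggg........
205 ...............grrrrrrrrrrrrrrrrrrrrrrrrrrrddddddddggg...........
206 ...............grrrrrrrrrrrrrrrrrrrrrrrrddddddddgg...............
207 ................rrrrrrrrrrrrrrrrrrrrdddddddddggg.................
208 ................grrrrrrrrrrrrrrrrdddddddddggg....................
209 ................grrrrrrrrrrrrrddddddddggg........................
210 .................grrrrrrrrrddddddddggg...........................
211 .................grrrrrdddddddddggg..............................
```

Emit:
carry_out(
  moves=[20, 0.9, -0.5, 0, 0, 20, 0, 0, -3, 0, 20, 0, 0, -2.5, 0, 20, 0, 0, -1.5, 0, 20, 0, 0, -0.6, 0, 20, 0, 0, -0.3, 0, 20, 0, 0, -0.2, 0, 20, 0, 0, -0.1, 0, 20, 0, 0, -0.1, 0, 20, 0, 0, 0, 0],
)

```text
clock: 30.85
position: [0.4306, -0.3416, -0.0081]
ee_rot: [0.0, 0.678, 0.735, 0.0]
contact_force: [-0.2, 0.6, -3.2]
width: 0.0338
```

Emit:
carry_out(
  moves=[20, 0, 0, -0.1, 0, 20, 0, 0, -0.1, 0, 20, 0, 0, -0.1, 0, 50, 0, 0, 0, 0, 50, 0, 0, 0, 0, 50, 0, 0, 0, 0, 50, 0, 0, 0, 0, 50, 0, 0, 2, 0, 50, 0, 0, 4, 0, 50, 0, 0, 4, 0],
)

```text
clock: 31.85
position: [0.4298, -0.3407, 0.0886]
ee_rot: [-0.001, 0.678, 0.735, 0.0]
contact_force: [1.7, -0.4, 0.3]
width: 0.0425
```

Run:
```python
from h import *
print(avg(3),tool_angle(),manip.get_state()['width'])
```

```text
(array([ 0.62, -0.71,  1.23]), array([ 0.4331, -0.344 ,  0.0937]), 32.0) 0.08206143899524387 0.042902554677925135
```

Emit:
carry_out(
  moves=[50, 1.1, 2.7, 0, 0.143, 60, 1.1, 2.7, 0, 0.143, 70, 1.1, 2.7, 0, 0.143, 70, 1.1, 2.7, 0, 0.143, 70, 1.1, 2.7, 0, 0.143, 70, 1.1, 2.6, 0, 0.143, 70, 1.1, 2.6, 0, 0.143, 70, 1.1, 2.6, 0, 0.143, 70, 1, 2.5, 0, 0.14, 70, 0, 0, 0, 0],
)

```text
clock: 33.0
position: [0.5281, -0.1003, 0.0868]
ee_rot: [-0.001, 0.1, 0.995, 0.001]
contact_force: [-0.7, -0.4, 0.5]
width: 0.0596
```

Run:
```python
from h import *
print(avg(2),tool_angle(),manip.get_state()['width'])
```

```text
(array([-0.08, -0.46, -0.35]), array([ 0.5275, -0.1024,  0.087 ]), 33.1) 1.3660829150486435 0.05938841459422675
```

Emit:
carry_out(
  moves=[70, 0.3, -0.4, 0, 0, 70, 0, 0, -2.5, 0, 70, 0, 0, -3, 0, 70, 0, 0, -2.5, 0, 70, 0, 0, -1.5, 0, 70, 0, 0, -0.7, 0, 70, 0, 0, 0, 0, 20, 0, 0, 0, 0, 20, 0, 0, 0, 0, 20, 0, 0, 0, 0],
)

```text
clock: 34.1
position: [0.5326, -0.1078, -0.0123]
ee_rot: [0.001, 0.102, 0.995, -0.0]
contact_force: [0.7, -0.2, 3.7]
width: 0.033
```

Emit:
carry_out(
  moves=[20, 0, 0, 0, 0, 20, 0, 0, 0, 0, 20, 0, 0, 0, 0, 20, 0, 0, 4, 0, 20, 0, 0, 4, 0, 20, -0.5, 0, 2, 0, 20, 0, 0, 0, 0, 20, 0, 0, 0, 0, 20, 0, 0, 0, 0, 20, 0, 0, 0, 0],
)

```text
clock: 35.1
position: [0.5252, -0.1069, 0.0846]
ee_rot: [-0.002, 0.102, 0.995, 0.0]
contact_force: [-0.2, 0.5, -2.9]
width: 0.0333
```

Run:
```python
from h import *
print(avg(2),tool_angle(),manip.get_state()['width'])
# tray red check: ascii of tray, tool now away
im=manip.get_image('scene');g=cv2.cvtColor(im,cv2.COLOR_RGB2HSV)
def ch(p):
    h,s,v=p
    if v<70:return '#'
    if s<70:return 'W' if v>170 else 'g'
    if h<8 or h>172:return 'r' if v>150 else 'd'
    return '.'
for r in range(160,214,2):print(r,''.join(ch(g[r,c]) for c in range(145,203)))
```

```text
(array([-0.04, -0.25, -3.19]), array([ 0.5256, -0.107 ,  0.0849]), 35.2) 1.3659949993371856 0.03325277590183619
160 ..........................................................
162 ....................................ggggg......gWWWWWWWrrr
164 .............................ggggrrrrrrrrg......gWWWWWWrrr
166 ......................ggggrrrrrrrrrrddrrrrg...............
168 ................ggggrrrrrrrrrdddddddrrrrrrrg..............
170 .........gggrrrrrrrrrrrdddddrrrrrrrrrrrrrrrrg.............
172 ...ggrrrrrrrrrrrddddddrrrrrrrrrrrrrrrrrrrrrrg.............
174 ..grrrrrrddddddrrrrrrrrrrrrrrrrrrWWWWWrrrrrrrg............
176 ..grrrdddrrrrrrrrrrrrrrrrrrWWWWWWWWWWWWrrrrrrd............
178 ...grrrrrrrrrrrrrrrrrrWWWWWWWWWWWWWWWWWWrrrrrrg...........
180 ...grrrrrrrrrdgggdrrrrWWWWWWWWWWWWWWgggggrrrrrrg..........
182 ....rrrrrrrrrdgggggrrrWWWWWWWWggggggggggggrrrrrd..........
184 ....grrrrrrrrWgggggggggWgggggggggggggggdrrrrrrrrg.........
186 .....grrrrrWWWWWWWggggggggggggggggrrrrrrrrrrrrrrdg........
188 .....grrrrrWWWWWgggggggggggggggrWWWWWWWWWWWWrrrrrd........
190 ......grrrrWWWWWWgggggg.rrWWWWWWWWWWWWWWWWWWWrrrrrg.......
192 ......grrrrrWWWWWgggggdrrrrWWWWWWWWWWWWWWWWWWgrrrrd.......
194 .......rrrrrrrrrrdggggggrrWWWWWWWWWWWWWWgggggggrrrrd......
196 .......grrrrrrrrrWgggggggggWWWWWgggggggggggggggrrrrrg.....
198 ........grrrrrrrWWWWWWWWggggggggggggggggggdrrrrrrrrrd.....
200 .........rrrrrrrWWWWWWgggggggggggdrrrrrrrrrrrrrrrrrdg.....
202 .........grrrrrrWWWWWWgggWrrrrrrrrrrrrrrrrrrrrrdddddg.....
204 ..........grrrrrrWWWWrrrrrrrrrrrrrrrrrrrrddddddddggg......
206 ..........grrrrrrrrrrrrrrrrrrrrrrrdddddddddgg.............
208 ...........grrrrrrrrrrrrrrrrdddddddddggg..................
210 ............grrrrrrrrdddddddddggg.........................
212 .............gddddddddddggg...............................
```

Emit:
carry_out(
  moves=[20, -0.8, 2.4, 0, -0.144, 20, -0.8, 2.4, 0, -0.144, 20, -0.8, 2.4, 0, -0.144, 20, -0.8, 2.4, 0, -0.144, 20, -0.8, 2.4, 0, -0.144, 20, -0.8, 2.4, 0, -0.144, 20, -0.8, 2.4, 0, -0.144, 20, -0.8, 2.4, 0, -0.144, 20, -0.8, 2.4, 0, -0.144, 20, -0.8, 2.4, 0, -0.144],
)

```text
clock: 36.25
position: [0.4458, 0.1335, 0.0861]
ee_rot: [-0.0, 0.735, 0.678, -0.0]
contact_force: [0.6, -0.1, -3.3]
width: 0.0337
```

Run:
```python
from h import *
print(avg(3),tool_angle(),manip.get_state()['width'])
p=manip.get_state()["position"];a=tool_angle()
pts=[(.06,.017,0),(.06,-.017,0),(.06,-.017,.008),(.06,.017,.008),(-.06,.017,.008),(-.06,-.017,0),(-.056,.017,.045),(-.056,-.017,.045)]
print(w2px("scene",body(p[0],p[1],a+np.pi/2,p[2]+.0135,pts)).round(1).tolist())
im=manip.get_image('scene');g=cv2.cvtColor(im,cv2.COLOR_RGB2HSV)
def ch(p):
    h,s,v=p
    if v<70:return '#'
    if s<70:return 'W' if v>170 else 'g'
    if 100<h<130:return 'b'
    return '.'
for r in range(125,185,1):print(r,''.join(ch(g[r,c]) for c in range(268,332)))
```

```text
(array([ 0.02,  0.21, -3.3 ]), array([0.4448, 0.1351, 0.0861]), 36.4) -0.0702580482905486 0.033426988193531085
[[315.4, 141.9], [317.4, 149.3], [317.6, 148.2], [315.6, 140.8], [285.1, 145.4], [286.8, 154.0], [286.6, 140.1], [288.5, 147.6]]
125 ......................g#ggggggggggggggg##.......................
126 ......................g##ggggggggggggg###.......................
127 ......................g###gggggggggg#####.......................
128 .......................######gggg#######........................
129 .......................#################........................
130 .......................g################........................
131 ........................###############.........................
132 .........................#############..........................
133 .........................g###########...........................
134 ..........................##########............................
135 ..........................##########b.......###.................
136 ..........................g########bbbbbbbb#####................
137 ...........................#
[... 2579 characters left out ...]
..........
175 ................bbbbbbbbbbbbbbbbbbbbbbbbbbbbbbbbbbbbb...........
176 ................bbbbbbbbbbbbbbbbbbbbbbbbbbbbbb..................
177 .................bbbbbbbbbbbbbbbbbbbbbbb........................
178 .................bbbbbbbbbbbbbbbb...............................
179 ..................bbbbbbb.......................................
180 ................................................................
181 ................................................................
182 ................................................................
183 ................................................................
184 ................................................................
```

Emit:
carry_out(
  moves=[20, 0.1, -0.2, 0, 0, 20, 0, 0, -4, 0, 20, 0, 0, -3, 0, 20, 0, 0, -1.3, 0, 20, 0, 0, -0.6, 0, 20, 0, 0, -0.3, 0, 20, 0, 0, -0.1, 0, 20, 0, 0, 0, 0, 20, 0, 0, 0, 0, 20, 0, 0, 0, 0],
)

```text
clock: 37.45
position: [0.4479, 0.1308, -0.0059]
ee_rot: [0.0, 0.733, 0.681, 0.001]
contact_force: [0.3, -0.4, -2.6]
width: 0.033
```

Emit:
carry_out(
  moves=[20, 0, 0, -0.1, 0, 20, 0, 0, -0.1, 0, 20, 0, 0, -0.1, 0, 20, 0, 0, 0, 0, 20, 0, 0, 0, 0, 20, 0, 0, 0, 0, 20, 0, 0, 0, 0, 20, 0, 0, 0, 0, 20, 0, 0, 0, 0, 20, 0, 0, 0, 0],
)

```text
clock: 38.45
position: [0.4478, 0.1308, -0.0074]
ee_rot: [0.0, 0.733, 0.681, 0.001]
contact_force: [-4.3, -0.6, 17.5]
width: 0.0337
```

Emit:
carry_out(
  moves=[20, 0, 0, 0.1, 0, 55, 0, 0, 0, 0, 55, 0, 0, 0, 0, 55, 0, 0, 0, 0, 55, 0, 0, 0, 0, 55, 0, 0, 2, 0, 55, 0, 0, 4, 0, 55, 0, 0, 4, 0, 55, -3, 3, 3, 0, 55, -3, 3, 3, 0],
)

```text
clock: 39.45
position: [0.3898, 0.1887, 0.1505]
ee_rot: [0.0, 0.734, 0.679, 0.001]
contact_force: [1.0, 0.6, 0.2]
width: 0.047
```

Emit:
carry_out(
  moves=[55, -3, 3, 2, 0, 55, -3, 4, 0, 0, 55, -3, 4, 0, 0, 55, -3, 4, 0, 0, 55, -3, 4, 0, 0, 55, -2, 4, 0, 0, 55, 0, 0, 0, 0, 55, 0, 0, 0, 0, 55, 0, 0, 0, 0, 55, 0, 0, 0, 0],
)

```text
clock: 40.45
position: [0.2203, 0.4172, 0.169]
ee_rot: [0.0, 0.733, 0.68, -0.0]
contact_force: [-0.5, 0.1, -0.3]
width: 0.0471
```

Run:
```python
from h import *
print(avg(1))
def ch(p):
    h,s,v=p
    if v<70:return '#'
    if s<70:return 'W' if v>170 else 'g'
    if 100<h<130:return 'b'
    if h<8 or h>172:return 'r'
    return '.'
im=manip.get_image('scene');g=cv2.cvtColor(im,cv2.COLOR_RGB2HSV)
for r in range(132,182,2):print(r,''.join(ch(g[r,c]) for c in range(268,332)))
im=manip.get_image('top');g=cv2.cvtColor(im,cv2.COLOR_RGB2HSV)
for r in range(188,244,2):print(r,''.join(ch(g[r,c]) for c in range(180,370)))
pl=[(.06,.017,0),(.06,-.017,0),(-.06,.017,0),(-.06,-.017,0),(-.056,.017,.045),(.035,0,.066)]
print(w2px("scene",body(.448,.131,1.497,.005,pl)).round(1).tolist())
a=cv2.resize(cv2.imread("pics/top0.png"),(512,384),interpolation=cv2.INTER_AREA);b=cv2.resize(cv2.imread("pics/scene0.png"),(512,384),interpolation=cv2.INTER_AREA)
for n,o in(("top",a),("scene",b)):
    d=(np.abs(manip.get_image(n)[:,:,::-1].astype(int)-o).max(2)>60).astype(np.uint8)
    k,l,st,c=cv2.connectedComponentsWithStats(d)
    print(n,[s.tolist() for s in st[1:] if s[4]>25])
```

```text
(array([ 0.01, -0.23,  0.3 ]), array([0.2204, 0.4173, 0.1691]), 40.5)
132 ................................................................
134 ................................................................
136 ..................................bbbbbbbbbbbbb.................
138 ...................bbbbbbbbbbbbbbbbbbbbbbbbbbbb.................
140 ...........bbbbbbbbbbbbbbbbbbbbbbbbbbbbbbbbbbbbb................
142 ..........bbbbbbbbbbbbbbbbbbbbbbbbbbbbbbbbbbbbbbb...............
144 ..........bbbbbbbbbbbbbbbbbbbbbbbbbbbbbbbbbbbbbbb...............
146 ..........bbbbbbbbbbbbbbbbbbbbbbbbbbbbbbbbbbbbbbbb..............
148 ..........bbbbbbbbbbbbbbbbbbbbbbbbbbbbbbbbbbbbbbbb..............
150 WWW........bbbbbbbbbbbbbbbbbbbbbbbbbbbbbbggbbbbbbbb.............
152 ...........bbbbbbbbbbbbbbbbbbbbbbbbbbbbbggggbbbbbbb.............
154 ............bbbbbbbbbbbWWWWWWWWWWWWbbbWWggggbbbbbbbb............
156 ............bbbbbbbWWWWWWWWWWWWWWWWWWWWWWWgggbbbbbbb............
158 .............bbbbbbWWWWWWWWWWWWWWWWgggWWWWWgggbbbbbbb...........
160 .............bbbbWWWWWWWgggggggggggggggggggggWWbbbbbb.......
[... 6409 characters left out ...]
 214, 11, 7, 57], [325, 216, 34, 12, 277], [43, 263, 77, 70, 2091], [5, 290, 15, 7, 76], [0, 296, 30, 43, 832], [24, 304, 39, 27, 382], [102, 312, 86, 72, 2148], [44, 324, 76, 60, 2358], [14, 345, 31, 21, 288], [205, 345, 11, 18, 88], [173, 365, 41, 19, 356], [120, 379, 8, 5, 26]]
scene [[227, 0, 21, 40, 355], [364, 0, 18, 9, 71], [263, 19, 7, 9, 46], [241, 21, 7, 6, 26], [365, 20, 39, 23, 400], [254, 29, 8, 7, 34], [255, 29, 15, 24, 82], [251, 35, 6, 10, 33], [349, 46, 18, 22, 226], [216, 65, 11, 14, 69], [262, 64, 8, 14, 57], [234, 69, 9, 8, 33], [354, 70, 7, 7, 28], [284, 149, 33, 18, 370], [255, 162, 23, 32, 388], [235, 171, 12, 26, 239], [155, 172, 38, 34, 843], [205, 172, 12, 34, 346]]
```

```bash
python3 -c "
from h import *
print(manip.sign_off())"
```

```text
the job is handed in; nothing more can be done
None
```

I pushed all three plungers, sorted the units into the trays and handed the job in at about 41 s of the 72 s allowed. By start position, left to right seen from the robot:

| Unit | Push reading | Spring | Tray |
|---|---|---|---|
| Left | 6.1 N, rising to 8.1 N, about 1.2 N/mm | stiff | red |
| Middle | 1.1 N, rising to 1.8 N, about 0.17 N/mm | weak | blue |
| Right | 6.4 N at about the same depth as the left unit's 6.1 N | stiff | red |

**Last checks:** I had used all 12 picture views, so these are pixel maps printed from both cameras, not viewed pictures. They show the two stiff units parallel in the red tray and the weak one in the blue tray. Each looks upright and inside the walls. Comparing with the first pictures, only the units and the arm had changed; no other object on the bench moved. The gripper was clear and read no force.

**What disagreed:**
- **Tool height:** on the plunger pads the fingertips seemed to sit about 32 mm higher than the reported tool position. The first three pushes met nothing, and I never found the cause. I set push and grasp heights from the contact instead.
- **Camera views:** the two cameras differed by about 8 mm in x. I averaged them.
- **Force at release:** the middle unit was pressed onto the blue tray floor with about 17 N just before I let go. I let go of the other two while lowering without checking that they had touched the floor, probably within a millimetre of it.

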